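# Open the air valve to its backseat and ease it off a quarter turn

### The arm

A 6-joint arm with a two-finger parallel gripper is mounted at the origin on a cart in front of the work surface, level with it; the furniture and walls round the work are solid. World frame = base frame: x ahead of the robot, y to its left, z up, the work surface at z = 0. Lengths are in m, angles in rad, forces in N, time in s.
With the tool pointing down it reaches from about 0.35 to 0.725 m from the base axis. Payload 4.3 kg.
Tool frame: the origin (TCP) lies at the very end of the fingers, on their centre line; the grasp point (between the pads) lies 19 mm behind it; z points along the fingers, y is the direction in which the jaws open and shut (so a half turn about z gives the same grasp; the last joint's range is limited). The gripper opens to 85 mm and grips with 20 to 120 N. Pads are 22 mm wide; open, the fingers measure 114 mm over their backs; the gripper's body (76 mm by 85 mm) begins 54 mm behind the grasp point. The pads swing forward as they close: fully open they stand 13 mm farther back than shut.
Start: joints at [-1.275, 0.377, 0.081, 1.274, 0, 1.46], TCP at [0.227, -0.528, 0.193] pointing down, gripper open.
Joint ranges: [-2.72, 2.72], [-0.84, 1.66], [-1.02, 1.22], [-1.77, 2.12], [-1.37, 1.28], [-3.14, 3.14]. Speed limits (rad/s): [2.57, 2.57, 3.14, 3.14, 3.14, 3.14].

### API

Orientations are given as a rotation vector (axis times angle).
In Python, from cell import ctrl, cams, nets gives the robot as it stands. The module is installed in compiled form; this text tells all that it offers.
- The arm moves only by the tool apply_moves, never from a script. Its argument "motion" is a list that holds one entry, the list of rows, each a list of 7 numbers: the turn, a rotation vector about the tool's x, y, z in units of 8 degrees (1.0 is 8 degrees), then the shift along the tool's x, y, z in units of 50 mm (1.0 is 50 mm), then the closure in counts, from 0 (fully open) to 255 (shut). In form: [[[ax, ay, az, dx, dy, dz, hand], ...]]. A call has 1 to 20 rows; each row shifts and turns the commanded pose from where the row before left it, along the tool's axes as they then stand; what a row does not reach is not made up. A row lasts 1/8 s, in which the tool goes at most 62.5 mm and 10.7 degrees, less where a joint would pass 70% of its speed; a pose out of reach is approached as far as the arm can. A call is refused whole if a number of a shift passes 1 or a number of a turn 1, either way. A call with a gripper value outside its range is refused whole. The fingers move at their own pace and stop on an object; "squeeze" is the grip in N (left out, the last holds). Time passes only in rows, so rows that do not move let the fingers close. It gives the time, the measured TCP pose, the force and the opening at its end, in the units of the state.
- ctrl.state(): the state, without advancing time (a new reading comes with each control period).
- cams.camera(name): name is "side" or "top"; returns a dict with "frame" (400x640x3 uint8, red, green, blue), "vfov" (degrees; the focal length in pixels is half the picture's height over the tangent of half this angle, whatever the lens; pixels are square), "cx", "cy" (the principal point, pixels), "extrinsics" (4x4, takes a point from camera to world coordinates). Camera axes: x right, y down, z forward; pixel columns grow to the right and rows downward; lengths in m; the calibration is good to about 2 mm. A picture is of the moment at which its call begins. There is no depth.
- ctrl.close_job(): hands the job in, once; it reports no verdict.
Trained networks look in a picture, given as the dict that the camera call returned (one of the last four; its "shot" number tells which), for a name from the list of things; names that differ only in an ending like _2 or _b are one class to them, and where a whole thing is asked for, a point or a joint stands for the part that bears it (a point fixed in the world has none). Each returns a list of dicts, best first, with "p" (0 to 1); they miss things now and then, are a little off and sometimes report something else, mostly with a low value. They report only what shows in the picture. A call takes as long as a camera call.
- nets.trace(picture, name): "mask" (400x640 bool, what is visible of it) and "box" ([centre column, centre row, width, height] in pixels, round what is visible of it).
The state is a dict: "time": time; "qpos": joint angles; "joint_vel": joint speeds; "effort": joint torques, N m; "ee_pos": TCP position; "orientation": TCP orientation; "ft_force": force on the tool from outside, world axes, zero at the start; "torque": the same for the moment, N m; "width": finger opening in m.
Only numpy, scipy, OpenCV 4.12 (cv2) and the standard library are available. Lean on these libraries where they do the work, as an engineer would, in place of code of your own. Each camera call takes 0.05 s, during which the arm holds its last target. There are 200 camera calls.

### The job

Open the air-line valve with the red handwheel fully: turn it counter-clockwise, letting your hand rise with the stem so that you neither push nor pull the wheel along it, until you feel it come up snug against its internal stop, without forcing it. Then turn it back clockwise about a quarter turn so that it cannot jam, and let go of the wheel. Leave the things standing around the valve where they are.

Things in the scene. Friction and masses are not known exactly. Their poses are not given: they have to be found in the camera images.
- valve: brass globe valve on a fixed grey plate (110 x 210 x 8 mm, long side along y), on the worktop. Origin: centre of the plate's underside; z: the stem's axis, up. Copper pipe along y, its holders up to 51 mm high at y = +-83 mm; round bonnet of 29 mm diameter up to 86 mm high. The stop is hidden inside the bonnet and sits at a different height in every valve.
- wheel_center (a point): centre of the red handwheel on the stem's axis: plain round wheel of 62 mm diameter, 14 mm thick (+-7 mm about this point), solid between its five spokes (one yellow); hub nut 10 mm above this point. 112 mm above the worktop at joint value 0; rises with the stem. It rides on light springs along the stem (5 N a mm): more than 20 N up or down on it (4 mm) is too rough.
- wheel (a joint): wheel angle (rad), grows counter-clockwise from above (opening), starts at 1.2 to 1.8; wheel rises 4.77 mm a rad. Friction about 0.15 N m; stays where left. The stop is met anywhere from 3.0 to 6.0 and is springy: the moment then grows 0.6 N m a rad. 0.1 N m (0.16 rad past first touch) is snug, 0.33 N m (0.55 rad past) is forcing it. Let go there, it may spring back by 0.3 rad.
- tape_roll: roll of brown packing tape lying flat beside the valve, 79 mm diameter, 37 mm high; bystander. Origin: centre of its underside.
- cup_green: mint green cup standing beside the valve, 70 x 92 x 50 mm; bystander. Origin: centre of its underside.
- marker: marker pen with blue cap lying in front of the valve, 126 x 18 x 20 mm; bystander. Origin: centre of its underside.
- ticket_block: white ticket pad lying near the valve, 60 x 85 x 19 mm; bystander. Origin: centre of its underside.

How it is judged:
On the way:
1. the valve is fully open: the stem sits snug against its internal stop (contact force between seat and collar above 20 N), for 0.2 s.
At the end, for the whole second after the job is handed in: After having been snug against its stop (held there 0.2 s), the wheel stands turned back (clockwise) from the point of first touch by a quarter turn, within an eighth of a turn either way, at rest and released (distance between seat and collar between 0.01375 and 0.02125 m and velocity of joint wheel between -0.05 and 0.05 rad/s).
It fails at once if the stem is forced against its stop (over a third of a N m above the friction) (contact force between seat and collar above 70 N).
It fails at once if the wheel is pushed or hauled along its stem with more than about 20 N (it gives by 4 mm) (distance between wheel_center and collar below 0.063 m or distance between wheel_center and collar above 0.071 m).
It fails at once if a thing standing near the valve (tape roll, cup, marker or ticket pad) is pushed more than 20 mm from its place (distance of any of tape_roll, cup_green, marker, ticket_block from where it was at the start of the episode above 0.02 m).
It also fails if it takes over 72 s, if anything falls off the work surface, if the arm or the gripper's body presses on something with over 40 N, if the wrist force passes 120 N, or if a joint passes its speed limit or range.

## Working session

There is one attempt and no reset: what is moved stays moved. The work goes in short steps, Python scripts to look and compute and a tool call to move; the robot and the scene stay as the last step left them, time stands still between calls to the robot, and variables do not carry over. Pictures are saved under pics/ and viewed, about 8 in all and at most 12, crops included, and the job is handed in when it is done.

Besides the shell and the picture viewer there is one more tool, called after "Call:" as name([rows], argument=value, ...), one row to a line, values as JSON. apply_moves: Moves the arm, as the interface text tells. Its arguments: {"type":"object","properties":{"motion":{"type":"array","items":{"type":"array","items":{"type":"array","items":{"type":"number"}}}},"squeeze":{"type":"number"}},"required":["motion"]}

```bash
mkdir -p pics
cat > h.py <<'E'
from cell import ctrl,cams,nets
import numpy as np,cv2
def ray(P,u,v):
    f=200/np.tan(np.radians(P["vfov"])/2);E=np.array(P["extrinsics"])
    return E[:3,3],E[:3,:3]@np.array([(u-P["cx"])/f,(v-P["cy"])/f,1.])
def atz(P,u,v,z):
    o,d=ray(P,u,v);return o+d*(z-o[2])/d[2]
def proj(P,X):
    f=200/np.tan(np.radians(P["vfov"])/2);E=np.array(P["extrinsics"]);c=E[:3,:3].T@(np.array(X)-E[:3,3])
    return c[:2]/c[2]*f+[P["cx"],P["cy"]]
def tri(A,a,B,b):
    o1,d1=ray(A,*a);o2,d2=ray(B,*b);s=np.linalg.lstsq(np.c_[d1,-d2],o2-o1,rcond=None)[0]
    p,q=o1+s[0]*d1,o2+s[1]*d2;return (p+q)/2,np.linalg.norm(p-q)
def save(n,*Ps):
    cv2.imwrite("pics/"+n+".png",np.vstack([cv2.resize(P["frame"],(480,300)) if len(Ps)>1 else P["frame"] for P in Ps])[:,:,::-1])
E
python3 - <<'E'
from h import *
T=cams.camera("top");S=cams.camera("side")
for n,P in(("top",T),("side",S)):
    print(n,P["vfov"],np.round(P["extrinsics"],3).tolist())
    for o in("wheel_center","valve","tape_roll","cup_green","marker","ticket_block"):
        r=nets.trace(P,o)
        print(o,[(round(x["p"],2),np.round(x["box"]).tolist()) for x in r[:2]])
        if r and n=="top":
            z={"wheel_center":.125,"valve":.008,"tape_roll":.037,"cup_green":.05,"marker":.01,"ticket_block":.019}[o]
            print("   ",atz(P,*r[0]["box"][:2],z).round(3))
save("a",T,S);s=ctrl.state();print(s)
E
```

```text
top 45.38701361870553 [[0.136, -0.969, 0.206, 0.297], [-0.991, -0.134, 0.021, 0.025], [0.007, -0.207, -0.978, 1.061], [0.0, 0.0, 0.0, 1.0]]
wheel_center []
valve [(0.68, [330.0, 219.0, 95.0, 52.0]), (0.5, [251.0, 205.0, 40.0, 41.0])]
    [0.467 0.028 0.008]
tape_roll [(0.85, [252.0, 206.0, 36.0, 44.0]), (0.56, [293.0, 265.0, 44.0, 34.0])]
    [0.468 0.2   0.037]
cup_green [(0.84, [416.0, 207.0, 30.0, 43.0])]
    [ 0.511 -0.152  0.05 ]
marker []
ticket_block [(0.6, [292.0, 265.0, 42.0, 35.0])]
    [0.354 0.097 0.019]
side 44.037624519068814 [[-0.97, -0.108, 0.217, 0.252], [-0.241, 0.514, -0.823, 0.97], [-0.023, -0.851, -0.525, 0.657], [0.0, 0.0, 0.0, 1.0]]
wheel_center [(0.68, [338.0, 172.0, 30.0, 18.0])]
valve [(0.79, [333.0, 203.0, 50.0, 82.0]), (0.43, [335.0, 171.0, 29.0, 22.0])]
tape_roll [(0.84, [315.0, 250.0, 41.0, 23.0])]
cup_green [(0.65, [336.0, 164.0, 34.0, 14.0])]
marker [(0.55, [374.0, 200.0, 12.0, 35.0])]
ticket_block [(0.62, [380.0, 237.0, 31.0, 28.0])]
{'time': 0.7, 'qpos': array([-1.27533452e+00,  3.77275690e-01,  8.10145787e-02,  1.27444018e+00,
        1.84511147e-05,  1.46052116e+00]), 'joint_vel': array([ 0.00013979,  0.00015537, -0.0009899 , -0.00085208,  0.00064831,
        0.00033577]), 'effort': array([ 2.59857388e-04, -4.63372707e+01,  2.70094460e+01, -4.65843573e-05,
       -5.12048678e-05,  1.75219310e-05]), 'ee_pos': array([ 0.2269838 , -0.52833562,  0.19324892]), 'orientation': array([3.07707595e+00, 6.32948785e-01, 4.26603726e-05]), 'ft_force': array([0.93335939, 0.00291402, 0.88432343]), 'torque': array([-0.02090481, -0.01262849,  0.00738816]), 'width': 0.08543222504720502}
```

View pics/a.png

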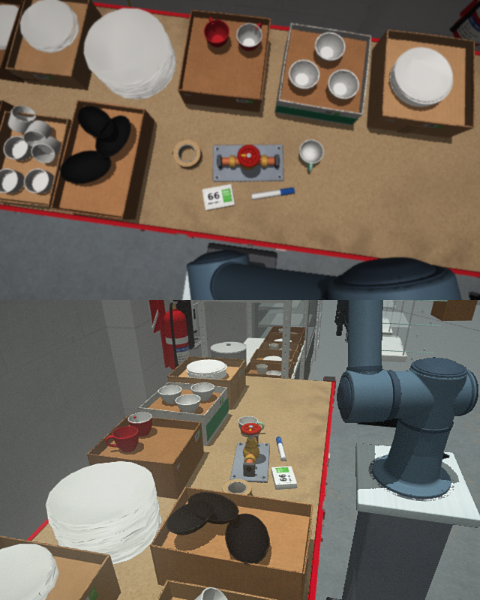

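The top view shows the wheel at about (331,208) full-size, and the side view at about (338,172). Next I'll triangulate the red wheel.

```bash
cat > w.py <<'E'
from h import *
from scipy.optimize import least_squares
def red(P,c,r=40):
    f=P["frame"].astype(int);m=(f[...,0]>110)&(f[...,1]<70)&(f[...,2]<70)
    m[:int(c[1]-r)]=0;m[int(c[1]+r):]=0;m[:,:int(c[0]-r)]=0;m[:,int(c[0]+r):]=0
    n,l,st,ce=cv2.connectedComponentsWithStats(m.astype(np.uint8));i=1+np.argmax(st[1:,4])
    return np.r_[st[i,0]-.5,st[i,1]-.5,st[i,0]+st[i,2]-.5,st[i,1]+st[i,3]-.5]
a=np.linspace(0,2*np.pi,72)
def model(P,X):
    q=np.array([proj(P,X+np.array([.031*np.cos(t),.031*np.sin(t),h])) for t in a for h in(-.007,.007)])
    return np.r_[q.min(0),q.max(0)]
E
python3 - <<'E'
from w import *
T=cams.camera("top");S=cams.camera("side")
bt,bs=red(T,(331,208)),red(S,(338,172),25)
r=least_squares(lambda X:np.r_[model(T,X)-bt,model(S,X)-bs],[.47,.03,.119])
print(bt,bs,r.x.round(4),r.fun.round(1))
r=least_squares(lambda X:np.r_[model(T,np.r_[X,.119])-bt],[.47,.03]);print(r.x)
im=np.hstack([cv2.resize(T["frame"][150:290,220:450],None,fx=2.5,fy=2.5),cv2.resize(S["frame"][130:270,300:420],None,fx=2.5,fy=2.5)])[:,:800]
cv2.imwrite("pics/b.png",im[:,:,::-1])
E
```

```text
[315.5 192.5 347.5 221.5] [320.5 164.5 347.5 178.5] [0.4718 0.0277 0.1186] [ 0.5 -0.5 -0.3  2.2 -1.4 -2.6 -0.5  2.3]
[0.47347076 0.02811763]
```

View pics/b.png

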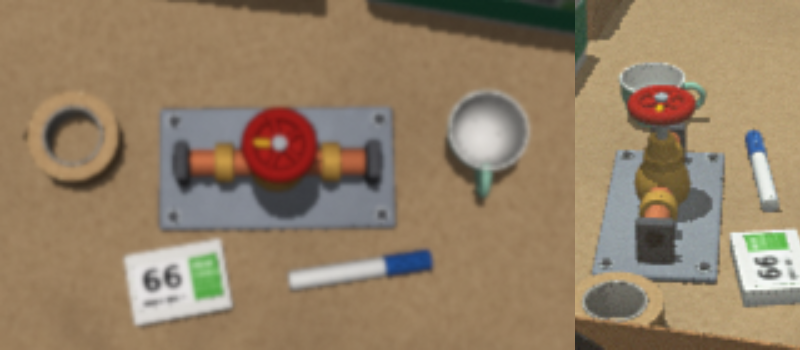

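Both views agree on the wheel at about (0.472, 0.028, 0.119). The tape, cup, pad and marker are all low and clear of the wheel. I'll move above it.

Call:
apply_moves([
  [[0,0,0,0.593,-0.552,0,0],[0,0,0,0.593,-0.552,0,0],[0,0,0,0.593,-0.552,0,0],[0,0,0,0.593,-0.552,0,0],[0,0,0,0.593,-0.552,0,0],[0,0,0,0.593,-0.552,0,0],[0,0,0,0.593,-0.552,0,0],[0,0,0,0.593,-0.552,0,0],[0,0,0,0.593,-0.552,0,0],[0,0,0,0.593,-0.552,0,0],[0,0,0,0.593,-0.552,0,0],[0,0,0,0.593,-0.552,0,0],[0,0,0,0.593,-0.552,0,0],[0,0,0,0.593,-0.552,0,0],[0,0,0,0.593,-0.552,0,0],[0,0,0,0,0,0,0],[0,0,0,0,0,0,0]],
], squeeze=30)

```text
time: 2.92
ee_pos: [0.4719, 0.0273, 0.1932]
orientation: [3.077, 0.633, -0.001]
ft_force: [0.1, -0.1, 0.1]
width: 0.0853
```

Run:
```python
from w import *
T=cams.camera("top");S=cams.camera("side")
s=ctrl.state();print({k:np.round(s[k],4) for k in("time","qpos","ee_pos","orientation","ft_force","torque","width")})
im=np.hstack([cv2.resize(T["frame"][130:270,240:420],None,fx=2.5,fy=2.5),cv2.resize(S["frame"][100:240,270:410],None,fx=2.5,fy=2.5)])[:,:800]
for P in(T,S): print(proj(P,[.472,.028,.119]),proj(P,s["ee_pos"]))
cv2.imwrite("pics/c.png",im[:,:,::-1])
```

```text
{'time': np.float64(3.025), 'qpos': array([-7.7500e-02,  1.7030e-01, -1.9800e-01,  1.2026e+00, -4.0000e-04,
        2.6596e+00]), 'ee_pos': array([0.4718, 0.0267, 0.1932]), 'orientation': array([ 3.0772e+00,  6.3100e-01, -4.0000e-04]), 'ft_force': array([ 0.4007, -0.4476,  0.1433]), 'torque': array([-0.0066,  0.021 , -0.0128]), 'width': np.float64(0.0854)}
[331.38808167 207.71926288] [332.92450553 200.63880963]
[332.9809868  171.04705474] [332.84153959 140.70611812]
```

View pics/c.png

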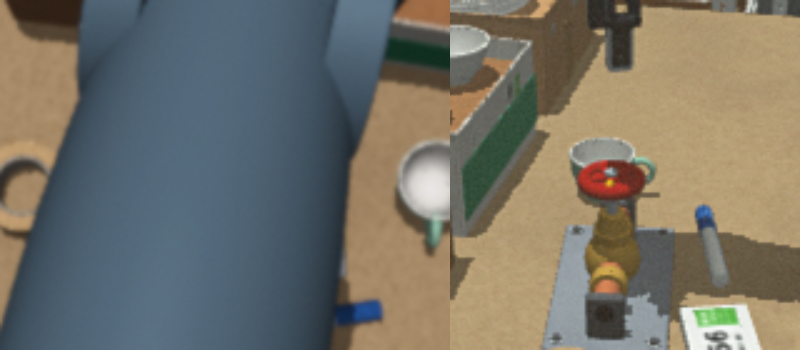

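Run:
```python
from w import *
S=cams.camera("side");T=cams.camera("top")
for P,b in((S,[.4,.6]),):
    f=P["frame"].astype(int)[155:190,310:360];m=(f[...,0]>1.9*f[...,1])&(f[...,0]>1.9*f[...,2])&(f[...,0]>70)
    m=m.astype(np.uint8);n,l,st,ce=cv2.connectedComponentsWithStats(m);i=1+np.argmax(st[1:,4]);print(st[i][:4]+[310,155,0,0],st[i,4])
    x0,y0,w,h=st[i,:4];bs=np.r_[x0+309.5,y0+154.5,x0+w+309.5,y0+h+154.5]
bt=np.r_[315.5,192.5,347.5,223.5]
r=least_squares(lambda X:np.r_[model(T,X)-bt,model(S,X)-bs],[.47,.03,.119]);print(bs,r.x.round(4),r.fun.round(1))
print(tri(T,(331.8,207),S,(334.3,169.4)))
for y in (-.046,.046):
  for d in(.013,):
    print(proj(S,ctrl.state()["ee_pos"]+np.array([.3947*y,-.9188*y,d])))
```

```text
[321 164  27  16] 284
[320.5 163.5 347.5 179.5] [0.4707 0.0277 0.1186] [ 0.4  0.  -0.4  0.8 -0.9 -1.6 -0.   1.4]
(array([0.47094376, 0.02714637, 0.12326595]), np.float64(0.0036088985441326453))
[336.76052269 144.44940755]
[329.01758756 126.59489171]
```

Run:
```python
from w import *
S=cams.camera("side");e=ctrl.state()["ee_pos"]
im=cv2.resize(S["frame"][40:200,250:410],None,fx=3.75,fy=3.75,interpolation=cv2.INTER_CUBIC)
for X,c in((e,(255,255,0)),(e+[-.018,.042,.013],(0,255,255)),(e+[.018,-.042,.013],(255,0,255)),([.471,.0277,.1186],(0,255,0))):
    p=(proj(S,X)-[250,40])*3.75;cv2.circle(im,tuple(int(v) for v in p),4,c,-1)
cv2.imwrite("pics/d.png",im[:,:,::-1])
```

```text
(no output)
```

View pics/d.png

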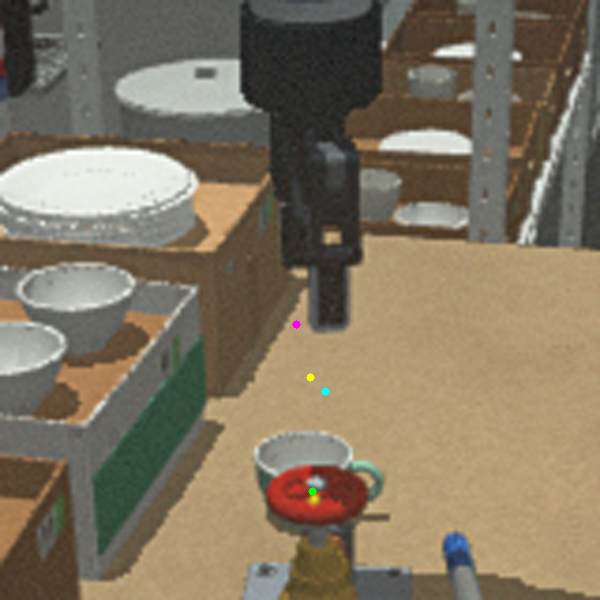

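The visible fingertip, at about (338,127) in full-image pixels, is about 17 px above where the TCP pose predicts it. I'll close the fingers in mid-air to check.

Call:
apply_moves([
  [[0,0,0,0,0,0,255],[0,0,0,0,0,0,255],[0,0,0,0,0,0,255],[0,0,0,0,0,0,255],[0,0,0,0,0,0,255],[0,0,0,0,0,0,255],[0,0,0,0,0,0,255],[0,0,0,0,0,0,255]],
])

```text
time: 4.18
ee_pos: [0.4722, 0.0276, 0.1932]
orientation: [3.077, 0.633, 0.0]
ft_force: [-0.7, -0.1, 0.3]
width: -0.0002
```

Run:
```python
from w import *
S=cams.camera("side");e=ctrl.state()["ee_pos"];print(ctrl.state()["width"])
im=cv2.resize(S["frame"][60:180,270:390],None,fx=5,fy=5,interpolation=cv2.INTER_CUBIC)
for X,c in((e,(255,255,0)),(e+[0,0,.05],(0,255,255)),([.471,.0277,.1186],(0,255,0))):
    p=(proj(S,X)-[270,60])*5;cv2.circle(im,tuple(int(v) for v in p),4,c,-1)
cv2.imwrite("pics/e.png",im[:,:,::-1])
```

```text
-0.0001602896026042599
```

View pics/e.png

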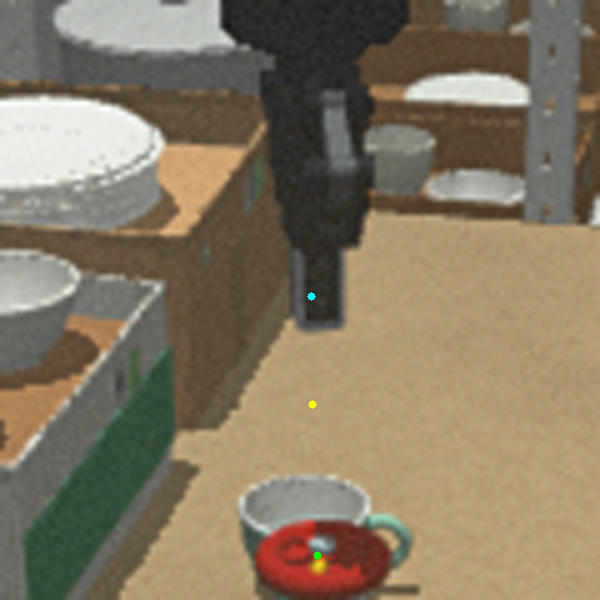

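The closed tip shows at (334,125), but the stated TCP projects to (333,141). Either it is about 37 mm higher than stated or it is displaced in depth. Raising the arm and using parallax will tell these apart.

Run:
```python
from h import *
S=cams.camera("side");np.savez("p0.npz",f=S["frame"],e=ctrl.state()["ee_pos"])
```

Call:
apply_moves([
  [[0,0,0,0,0,-0.75,255],[0,0,0,0,0,-0.75,255],[0,0,0,0,0,-0.75,255],[0,0,0,0,0,-0.75,255],[0,0,0,0,0,0,255],[0,0,0,0,0,0,255],[0,0,0,0,0,0,255]],
])

```text
time: 5.15
ee_pos: [0.4715, 0.0277, 0.3419]
orientation: [-3.077, -0.633, 0.004]
ft_force: [0.4, 0.1, 1.5]
width: 0.0002
```

Run:
```python
from h import *
S=cams.camera("side");d=np.load("p0.npz");e0,f0=d["e"],d["f"];e1=ctrl.state()["ee_pos"];f1=S["frame"]
print(e0,e1)
def shift(r0,r1,c0,c1):
    up=lambda a:cv2.resize(a,None,fx=5,fy=5,interpolation=cv2.INTER_CUBIC)
    t=up(f0[r0:r1,c0:c1]);I=up(f1[0:r1,c0-20:c1+20]);m=cv2.matchTemplate(I,t,cv2.TM_CCOEFF_NORMED)
    _,v,_,p=cv2.minMaxLoc(m);return round(v,3),p[0]/5-20,p[1]/5-r0
print(shift(106,128,324,344),shift(90,128,318,350))
for n,o in(("state",[0,0,0]),("up",[0,0,.038]),("far",[0,-.075,0]),("mix",[0,-.037,.019])):
    print(n,proj(S,e0+o),proj(S,e1+o)-proj(S,e0+o))
```

```text
[0.47220998 0.02759794 0.19318809] [0.47150754 0.02765825 0.34196143]
(0.713, 4.800000000000001, -90.8) (0.648, -0.3999999999999986, -70.4)
state [332.57424349 140.88201902] [ -0.46087042 -67.40757913]
up [332.38210554 124.61363293] [ -0.48588409 -70.10985323]
far [339.89657795 126.86777858] [  0.11190266 -64.49250608]
mix [336.23106641 125.8742584 ] [ -0.16786129 -67.20463841]
```

The parallax fits "up": the fingertips are about 37 mm above the stated TCP, and lateral position agrees. I'll come down in stages with the hand open, judging the tip against the wheel in the side image.

Call:
apply_moves([
  [[0,0,0,-0.028,-0.012,0.64,0],[0,0,0,0,0,0.64,0],[0,0,0,0,0,0.64,0],[0,0,0,0,0,0.64,0],[0,0,0,0,0,0.64,0],[0,0,0,0,0,0.64,0],[0,0,0,0,0,0,0],[0,0,0,0,0,0.2,0],[0,0,0,0,0,0.2,0],[0,0,0,0,0,0.2,0],[0,0,0,0,0,0,0],[0,0,0,0,0,0,0]],
])

```text
time: 6.7
ee_pos: [0.4708, 0.0276, 0.1214]
orientation: [3.077, 0.633, 0.0]
ft_force: [0.2, 0.2, 0.1]
width: 0.0855
```

```bash
cat > look.py <<'E'
import sys
from w import *
S=cams.camera("side");s=ctrl.state();e=s["ee_pos"]
print({k:np.round(s[k],3) for k in("time","qpos","ee_pos","ft_force","torque","width")})
im=cv2.resize(S["frame"][80:220,270:390],None,fx=5 if 0 else 4.2,fy=4.2,interpolation=cv2.INTER_CUBIC)
for X,c in((e,(255,255,0)),(e+[0,0,.037],(0,255,255))):
    p=(proj(S,X)-[270,80])*4.2;cv2.circle(im,tuple(int(v) for v in p),3,c,-1)
cv2.imwrite("pics/%s.png"%sys.argv[1],im[:,:,::-1])
E
python3 look.py f
```

```text
{'time': np.float64(6.75), 'qpos': array([-0.076,  0.207, -0.344,  1.02 , -0.   ,  2.66 ]), 'ee_pos': array([0.471, 0.028, 0.122]), 'ft_force': array([-0.453, -0.077,  0.508]), 'torque': array([ 0.018, -0.022, -0.007]), 'width': np.float64(0.085)}
```

View pics/f.png

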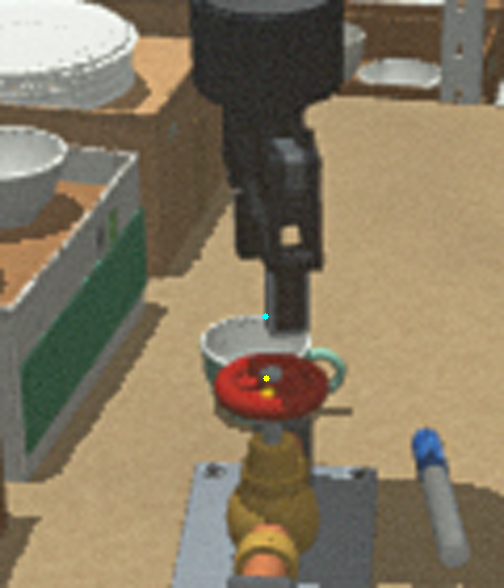

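The open tips at (288,330) and (250,258) average to exactly stated TCP + 37 mm (minus the 13 mm swing). Lateral alignment with the wheel is good. I'll lower to about stated z 0.058.

Call:
apply_moves([
  [[0,0,0,0,0,0.15,0],[0,0,0,0,0,0.15,0],[0,0,0,0,0,0.15,0],[0,0,0,0,0,0.15,0],[0,0,0,0,0,0,0]],
])

```text
time: 7.38
ee_pos: [0.4699, 0.0277, 0.0903]
orientation: [-3.077, -0.633, 0.003]
ft_force: [0.9, 0.1, 0.7]
width: 0.0854
```

Call:
apply_moves([
  [[0,0,0,0,0,0.15,0],[0,0,0,0,0,0.15,0],[0,0,0,0,0,0.15,0],[0,0,0,0,0,0.15,0],[0,0,0,0,0,0.06,0],[0,0,0,0,0,0,0]],
])

```text
time: 8.12
ee_pos: [0.4705, 0.0276, 0.0579]
orientation: [-3.077, -0.633, 0.001]
ft_force: [0.5, -0.4, 0.5]
width: 0.0857
```

```bash
python3 look.py g
```

```text
{'time': np.float64(8.175), 'qpos': array([-0.076,  0.262, -0.449,  0.859, -0.   ,  2.66 ]), 'ee_pos': array([0.471, 0.028, 0.058]), 'ft_force': array([-0.21 , -0.199, -0.951]), 'torque': array([0.047, 0.007, 0.006]), 'width': np.float64(0.086)}
```

View pics/g.png

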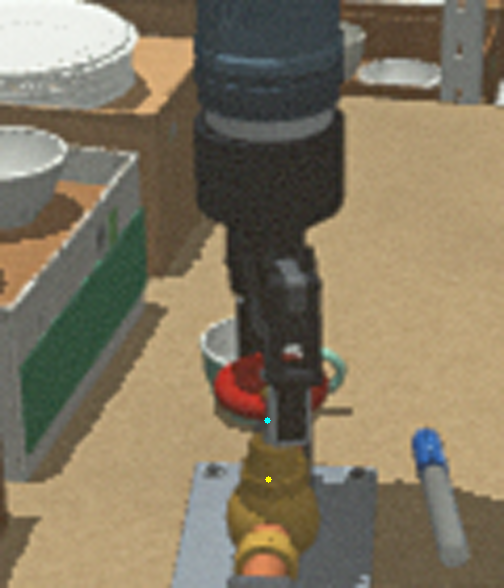

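The fingers straddle the wheel, with the near tip at (290,440) just below the rim. I'll close with a light grip.

Call:
apply_moves([
  [[0,0,0,0,0,0,120],[0,0,0,0,0,0,120],[0,0,0,0,0,0,120],[0,0,0,0,0,0,120],[0,0,0,0,0,0,120]],
], squeeze=30)

```text
time: 8.8
ee_pos: [0.4702, 0.0295, 0.0587]
orientation: [-3.073, -0.634, -0.001]
ft_force: [-2.2, 5.8, 4.1]
width: 0.0607
```

```bash
python3 look.py h0
```

```text
{'time': np.float64(8.85), 'qpos': array([-0.075,  0.261, -0.449,  0.861,  0.004,  2.66 ]), 'ee_pos': array([0.47 , 0.029, 0.059]), 'ft_force': array([-3.197,  4.842,  3.998]), 'torque': array([ 1.074,  0.527, -0.078]), 'width': np.float64(0.061)}
```

View pics/h0.png

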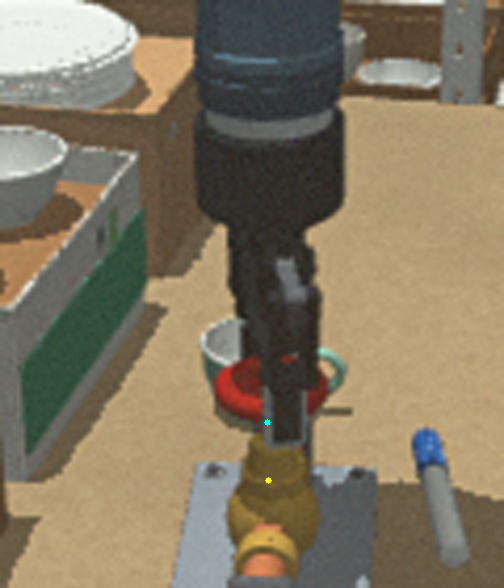

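Gripped: width is 61 mm. A lateral force of about 6 N shows the axis is 2 mm further to +y, so I'll centre along the jaw and make a first small turn.

Call:
apply_moves([
  [[0,0,0,0,-0.04,0,120],[0,0,0,0,0,0,120]],
])

```text
time: 9.1
ee_pos: [0.4702, 0.0294, 0.0587]
orientation: [3.077, 0.633, 0.001]
ft_force: [-2.0, 0.7, 4.4]
width: 0.0608
```

Call:
apply_moves([
  [[0,0,-0.5,0,0,-0.0067,120],[0,0,-0.5,0,0,-0.0067,120],[0,0,-0.5,0,0,-0.0067,120],[0,0,-0.5,0,0,-0.0067,120]],
])

```text
time: 9.6
ee_pos: [0.4703, 0.0293, 0.0599]
orientation: [2.958, 1.057, 0.001]
ft_force: [-2.6, 0.6, 4.5]
width: 0.0611
```

```bash
cat > st.py <<'E'
from h import *
from scipy.spatial.transform import Rotation as R
q=[]
for i in range(3):
    s=ctrl.state();q.append(np.r_[s["ft_force"],s["torque"]])
    if i<2: cams.camera("side")
M=R.from_rotvec(s["orientation"]).as_matrix();print("t",round(s["time"],2),"ee",s["ee_pos"].round(4),"yaw",np.arctan2(M[1,0],M[0,0]).round(3),"q1,6",s["qpos"][[0,5]].round(3),"w",round(float(s["width"]),4),"tilt",M[:2,2].round(4))
print("F/T",np.mean(q,0).round(3),"Ftool",(M.T@np.mean(q,0)[:3]).round(2),"last Tz",[round(x[5],3) for x in q])
E
python3 st.py
```

```text
t 9.7 ee [0.4703 0.0293 0.0599] yaw 0.685 q1,6 [-0.072  2.385] w 0.0607 tilt [ 0.0008 -0.0002]
F/T [-1.919 -0.012  4.358  0.156  0.286 -0.124] Ftool [-1.49 -1.2  -4.36] last Tz [np.float64(-0.187), np.float64(-0.129), np.float64(-0.055)]
```

Call:
apply_moves([
  [[0,0,-1,0,0,-0.0155,120],[0,0,-1,0,0,-0.0155,120],[0,0,-1,0,0,-0.0155,120],[0,0,-1,0,0,-0.0155,120],[0,0,-1,0,0,-0.0155,120],[0,0,0,0,0,0,120]],
])

```text
time: 10.45
ee_pos: [0.4705, 0.0291, 0.0636]
orientation: [2.421, 2.0, 0.001]
ft_force: [0.5, -0.4, 3.2]
width: 0.0608
```

```bash
python3 st.py
```

```text
t 10.55 ee [0.4705 0.0291 0.0636] yaw 1.381 q1,6 [-0.072  1.689] w 0.0605 tilt [ 0.0011 -0.0007]
F/T [ 0.454 -0.238  3.308 -0.092  0.056  0.071] Ftool [-0.15  0.49 -3.31] last Tz [np.float64(0.031), np.float64(0.102), np.float64(0.079)]
```

Create st.py:
```python
from h import *
from scipy.spatial.transform import Rotation as R
q=[]
for i in range(5):
    s=ctrl.state();q.append(np.r_[s["ft_force"],s["torque"],s["effort"][5]])
    if i<4: cams.camera("side")
q=np.array(q)
M=R.from_rotvec(s["orientation"]).as_matrix();print("t",round(s["time"],2),"ee",s["ee_pos"].round(4),"yaw",np.arctan2(M[1,0],M[0,0]).round(3),"q6",s["qpos"][5].round(3),"w",round(float(s["width"]),4))
print("F",q.mean(0)[:3].round(2),"Ftool",(M.T@q.mean(0)[:3]).round(2),"Tz",q[:,5].round(3),"mean",q[:,5].mean().round(3),"eff6",q[:,6].round(3))
```

```text
(no output)
```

Call:
apply_moves([
  [[0,0,-1,0,0,-0.015,120],[0,0,-1,0,0,-0.015,120]],
])

```text
time: 10.8
ee_pos: [0.4706, 0.0291, 0.0651]
orientation: [2.114, 2.322, 0.001]
ft_force: [1.1, -0.5, 3.2]
width: 0.0607
```

```bash
python3 st.py
```

```text
t 11.0 ee [0.4706 0.0291 0.0651] yaw 1.659 q6 1.41 w 0.0607
F [ 1.39 -1.12  2.82] Ftool [-1.24  1.29 -2.82] Tz [-0.188 -0.071 -0.001  0.034  0.061] mean -0.033 eff6 [ 0.726 -0.413 -0.447 -0.059  0.044]
```

Call:
apply_moves([
  [[0,0,-0.8,0,0,-0.012,120],[0,0,-0.8,0,0,-0.012,120]],
])

```text
time: 11.25
ee_pos: [0.4707, 0.0291, 0.0663]
orientation: [1.844, 2.541, 0.0]
ft_force: [1.9, -1.0, 1.7]
width: 0.0607
```

```bash
python3 st.py
```

```text
t 11.45 ee [0.4707 0.0292 0.0663] yaw 1.883 q6 1.187 w 0.061
F [ 2.65 -1.68  2.12] Ftool [-2.41  2.   -2.11] Tz [-0.195 -0.131  0.005  0.028  0.033] mean -0.052 eff6 [ 0.548 -0.37  -0.391 -0.082 -0.003]
```

Call:
apply_moves([
  [[0,0,-0.8,0,0,-0.012,120],[0,0,-0.8,0,0,-0.012,120]],
])

```text
time: 11.7
ee_pos: [0.4708, 0.0291, 0.0675]
orientation: [1.549, 2.731, 0.0]
ft_force: [3.5, -1.2, 1.1]
width: 0.0609
```

```bash
python3 st.py
```

```text
t 11.9 ee [0.4708 0.0292 0.0675] yaw 2.106 q6 0.963 w 0.0604
F [ 3.97 -1.69  1.34] Ftool [-3.48  2.55 -1.33] Tz [-0.218 -0.085  0.008  0.007  0.003] mean -0.057 eff6 [ 0.551 -0.365 -0.388 -0.079  0.001]
```

Call:
apply_moves([
  [[0,0,-0.8,-0.012,0.02,-0.011,120],[0,0,-0.8,0,0,-0.011,120]],
])

```text
time: 12.15
ee_pos: [0.4708, 0.0292, 0.0683]
orientation: [-1.235, -2.888, 0.001]
ft_force: [2.8, -2.0, 2.2]
width: 0.0607
```

```bash
python3 st.py
```

```text
t 12.35 ee [0.4708 0.0293 0.0683] yaw 2.33 q6 0.74 w 0.0608
F [ 2.07 -2.08  2.84] Ftool [-2.93  0.07 -2.84] Tz [-0.188 -0.114  0.009 -0.009 -0.017] mean -0.064 eff6 [ 0.547 -0.369 -0.392 -0.082 -0.002]
```

Call:
apply_moves([
  [[0,0,-0.8,0,0,-0.011,120],[0,0,-0.8,0,0,-0.011,120]],
])

```text
time: 12.6
ee_pos: [0.4709, 0.0293, 0.0694]
orientation: [-0.906, -3.008, 0.001]
ft_force: [2.0, -2.2, 3.1]
width: 0.0604
```

```bash
python3 st.py
```

```text
t 12.8 ee [0.4709 0.0294 0.0694] yaw 2.553 q6 0.516 w 0.0609
F [ 2.5  -1.97  2.66] Ftool [-3.17 -0.25 -2.66] Tz [-0.235 -0.076  0.037  0.026 -0.028] mean -0.055 eff6 [ 0.548 -0.368 -0.391 -0.081 -0.001]
```

Call:
apply_moves([
  [[0,0,-0.8,0,0,-0.012,120],[0,0,-0.8,0,0,-0.012,120]],
])

```text
time: 13.05
ee_pos: [0.471, 0.0294, 0.0706]
orientation: [-0.565, -3.09, 0.0]
ft_force: [1.7, -1.7, 2.1]
width: 0.0606
```

```bash
python3 st.py
```

```text
t 13.25 ee [0.4709 0.0294 0.0706] yaw 2.777 q6 0.293 w 0.0608
F [ 2.08 -2.02  1.82] Ftool [-2.66 -1.14 -1.82] Tz [-0.194 -0.121  0.023  0.03   0.004] mean -0.052 eff6 [ 0.55  -0.365 -0.389 -0.078  0.001]
```

Call:
apply_moves([
  [[0,0,-0.8,0,0,-0.012,120],[0,0,-0.8,0,0,-0.012,120]],
])

```text
time: 13.5
ee_pos: [0.471, 0.0295, 0.0718]
orientation: [-0.216, -3.134, -0.0]
ft_force: [2.5, -1.7, 1.5]
width: 0.0607
```

```bash
python3 st.py
```

```text
t 13.7 ee [0.4709 0.0295 0.0718] yaw 3.0 q6 0.07 w 0.0609
F [ 1.94 -1.62  1.44] Ftool [-2.15 -1.33 -1.44] Tz [-0.127 -0.104 -0.022  0.035 -0.01 ] mean -0.046 eff6 [ 0.553 -0.363 -0.386 -0.076  0.004]
```

Call:
apply_moves([
  [[0,0,-0.8,0,0,-0.011,120],[0,0,-0.8,0,0,-0.011,120]],
])

```text
time: 13.95
ee_pos: [0.471, 0.0296, 0.0729]
orientation: [0.134, -3.139, -0.001]
ft_force: [1.8, -1.7, 1.5]
width: 0.0607
```

```bash
python3 st.py
```

```text
t 14.15 ee [0.471  0.0296 0.0729] yaw -3.06 q6 -0.154 w 0.0607
F [ 1.99 -1.05  1.49] Ftool [-1.9  -1.21 -1.49] Tz [-0.193 -0.07   0.004  0.051  0.039] mean -0.034 eff6 [ 0.554 -0.362 -0.385 -0.075  0.005]
```

Call:
apply_moves([
  [[0,0,-0.8,0,0,-0.011,120],[0,0,-0.8,0,0,-0.011,120]],
])

```text
time: 14.4
ee_pos: [0.471, 0.0297, 0.074]
orientation: [0.483, -3.104, -0.001]
ft_force: [1.9, -0.4, 1.9]
width: 0.061
```

```bash
python3 st.py
```

```text
t 14.6 ee [0.471  0.0297 0.074 ] yaw -2.836 q6 -0.377 w 0.061
F [2.12 0.27 1.16] Ftool [-2.1  -0.38 -1.16] Tz [-0.205 -0.082  0.023  0.043  0.   ] mean -0.044 eff6 [ 0.554 -0.361 -0.385 -0.075  0.005]
```

Call:
apply_moves([
  [[0,0,-0.8,0,0,-0.011,120],[0,0,-0.8,0,0,-0.011,120]],
])

```text
time: 14.85
ee_pos: [0.4709, 0.0298, 0.0751]
orientation: [-0.826, 3.031, 0.001]
ft_force: [2.3, -0.0, 0.9]
width: 0.0609
```

```bash
python3 st.py
```

```text
t 15.05 ee [0.4709 0.0298 0.0751] yaw -2.613 q6 -0.601 w 0.0608
F [1.9  0.57 1.06] Ftool [-1.93 -0.46 -1.06] Tz [-0.149 -0.057  0.014 -0.02   0.014] mean -0.039 eff6 [ 0.555 -0.361 -0.384 -0.074  0.006]
```

Call:
apply_moves([
  [[0,0,-0.8,0,0,-0.011,120],[0,0,-0.8,0,0,-0.011,120]],
])

```text
time: 15.3
ee_pos: [0.4709, 0.0299, 0.0762]
orientation: [-1.159, 2.92, 0.001]
ft_force: [1.5, 1.3, 0.5]
width: 0.0607
```

```bash
python3 st.py
```

```text
t 15.5 ee [0.4709 0.0298 0.0762] yaw -2.389 q6 -0.824 w 0.0604
F [1.33 1.49 1.18] Ftool [-1.99  0.17 -1.18] Tz [-0.19  -0.059  0.004  0.057  0.009] mean -0.036 eff6 [ 0.555 -0.361 -0.384 -0.074  0.006]
```

Still free (moving torque is about −0.19, decaying to 0 at rest). Continuing.

Call:
apply_moves([
  [[0,0,-0.8,0,0,-0.011,120],[0,0,-0.8,0,0,-0.011,120]],
])

```text
time: 15.75
ee_pos: [0.4708, 0.0299, 0.0773]
orientation: [-1.477, 2.772, 0.002]
ft_force: [0.9, 2.4, 0.4]
width: 0.0608
```

```bash
python3 st.py
```

```text
t 15.95 ee [0.4708 0.0299 0.0773] yaw -2.166 q6 -1.047 w 0.0606
F [1.02 2.92 0.54] Ftool [-2.99  0.8  -0.54] Tz [-0.18  -0.127  0.042  0.061  0.012] mean -0.039 eff6 [ 0.555 -0.361 -0.384 -0.074  0.006]
```

Call:
apply_moves([
  [[0,0,-0.8,0,0,-0.011,120],[0,0,-0.8,0,0,-0.011,120]],
])

```text
time: 16.2
ee_pos: [0.4707, 0.0299, 0.0783]
orientation: [-1.777, 2.59, 0.002]
ft_force: [1.6, 3.3, -0.5]
width: 0.0608
```

```bash
python3 st.py
```

```text
t 16.4 ee [0.4707 0.0299 0.0783] yaw -1.943 q6 -1.271 w 0.0609
F [1.21 3.62 0.58] Ftool [-3.81  0.19 -0.58] Tz [-0.234 -0.123 -0.042 -0.054 -0.089] mean -0.108 eff6 [ 0.541 -0.385 -0.406 -0.095 -0.016]
```

Contact is beginning: rest torque is now −0.06 to −0.09 and the joint-6 effort has shifted. I'll take a smaller step.

Call:
apply_moves([
  [[0,0,-0.5,0,0,-0.007,120],[0,0,-0.5,0,0,-0.007,120]],
])

```text
time: 16.65
ee_pos: [0.4706, 0.0299, 0.0789]
orientation: [-1.952, 2.462, 0.002]
ft_force: [0.6, 4.6, -1.2]
width: 0.0605
```

```bash
python3 st.py
```

```text
t 16.85 ee [0.4706 0.0299 0.0789] yaw -1.803 q6 -1.411 w 0.0607
F [ 0.98  4.82 -1.08] Ftool [-4.91  0.15  1.08] Tz [-0.295 -0.244 -0.17  -0.128 -0.196] mean -0.206 eff6 [ 0.19  -0.394 -0.4   -0.208 -0.136]
```

Call:
apply_moves([
  [[0,0,-0.35,0,0,-0.004,120],[0,0,-0.35,0,0,-0.004,120]],
])

```text
time: 17.1
ee_pos: [0.4706, 0.0299, 0.0793]
orientation: [-2.069, 2.364, 0.002]
ft_force: [0.7, 5.7, -1.8]
width: 0.0608
```

```bash
python3 st.py
```

```text
t 17.3 ee [0.4706 0.0299 0.0793] yaw -1.705 q6 -1.509 w 0.0607
F [ 1.17  5.33 -1.54] Ftool [-5.44 -0.45  1.54] Tz [-0.337 -0.293 -0.256 -0.253 -0.242] mean -0.276 eff6 [ 0.001 -0.418 -0.391 -0.27  -0.245]
```

Held snug: rest torque is −0.25 and moving torque −0.34, against −0.19 when free. That puts it about 0.3 rad past touch. I'll hold briefly, then turn back about 1.9 rad clockwise (touch minus a quarter turn), lowering with the stem.

Call:
apply_moves([
  [[0,0,0,0,0,0,120],[0,0,0,0,0,0,120],[0,0,0,0,0,0,120],[0,0,0,0,0,0,120]],
])

```text
time: 17.8
ee_pos: [0.4706, 0.0299, 0.0792]
orientation: [2.068, -2.365, -0.002]
ft_force: [1.0, 5.1, -1.7]
width: 0.0608
```

```bash
python3 st.py
```

```text
t 18.0 ee [0.4706 0.0299 0.0793] yaw -1.705 q6 -1.509 w 0.0608
F [ 1.07  5.09 -1.47] Ftool [-5.18 -0.38  1.47] Tz [-0.219 -0.27  -0.238 -0.311 -0.211] mean -0.25 eff6 [-0.241 -0.241 -0.241 -0.241 -0.241]
```

Call:
apply_moves([
  [[0,0,0.975,0,0,0.0138,120],[0,0,0.975,0,0,0.0138,120],[0,0,0.975,0,0,0.0138,120],[0,0,0.975,0,0,0.0138,120],[0,0,0.975,0,0,0.0138,120],[0,0,0.975,0,0,0.0138,120],[0,0,0.975,0,0,0.0138,120]],
])

```text
time: 18.88
ee_pos: [0.471, 0.0296, 0.0749]
orientation: [0.748, -3.051, -0.0]
ft_force: [0.1, 3.9, 0.8]
width: 0.0609
```

```bash
python3 st.py
```

```text
t 19.07 ee [0.471  0.0296 0.0748] yaw -2.654 q6 -0.559 w 0.0609
F [0.36 4.38 1.02] Ftool [-2.37  3.7  -1.01] Tz [ 0.133  0.003 -0.065 -0.176 -0.116] mean -0.044 eff6 [-0.744  0.343  0.394  0.01  -0.101]
```

Call:
apply_moves([
  [[0,0,0.975,0,0,0.0132,120],[0,0,0.975,0,0,0.0132,120],[0,0,0.975,0,0,0.0132,120],[0,0,0.975,0,0,0.0132,120],[0,0,0.975,0,0,0.0132,120],[0,0,0.975,0,0,0.0132,120],[0,0,0.975,0,0,0.0132,120],[0,0,0,0,0,0,120],[0,0,0,0,0,0,120]],
])

```text
time: 20.2
ee_pos: [0.471, 0.0292, 0.0702]
orientation: [-0.724, -3.057, 0.001]
ft_force: [-0.7, 4.0, 1.7]
width: 0.0604
```

```bash
python3 st.py
```

```text
t 20.4 ee [0.4709 0.0292 0.0701] yaw 2.675 q6 0.394 w 0.0609
F [-0.31  3.51  1.86] Ftool [ 1.86  2.99 -1.87] Tz [-0.115 -0.07  -0.126 -0.097 -0.092] mean -0.1 eff6 [-0.102 -0.098 -0.09  -0.083 -0.078]
```

Call:
apply_moves([
  [[0,0,0,0,0,0,0],[0,0,0,0,0,0,0],[0,0,0,0,0,0,0],[0,0,0,0,0,0,0],[0,0,0,0,0,0,0],[0,0,0,0,0,0,0]],
])

```text
time: 21.15
ee_pos: [0.471, 0.0294, 0.0701]
orientation: [0.727, 3.056, -0.0]
ft_force: [-0.6, -0.1, -0.1]
width: 0.0854
```

Call:
apply_moves([
  [[0,0,0,0,0,-0.15,0],[0,0,0,0,0,-0.3,0],[0,0,0,0,0,-0.4,0],[0,0,0,0,0,-0.5,0],[0,0,0,0,0,-0.5,0],[0,0,0,0,0,0,0],[0,0,0,0,0,0,0]],
])

```text
time: 22.02
ee_pos: [0.4708, 0.0295, 0.1623]
orientation: [-0.727, -3.056, 0.0]
ft_force: [-0.2, -0.2, -0.3]
width: 0.0854
```

```bash
python3 st.py; python3 look.py z
```

```text
t 22.23 ee [0.4702 0.0295 0.1617] yaw 2.675 q6 0.395 w 0.0855
F [0.05 0.14 0.13] Ftool [ 0.02  0.15 -0.13] Tz [ 0.024 -0.058  0.074 -0.023 -0.002] mean 0.003 eff6 [-0. -0. -0. -0. -0.]
{'time': np.float64(22.275), 'qpos': array([-0.072,  0.183, -0.265,  1.125, -0.   ,  0.395]), 'ee_pos': array([0.47 , 0.029, 0.162]), 'ft_force': array([0.2  , 0.103, 0.228]), 'torque': array([-0.013,  0.026,  0.025]), 'width': np.float64(0.086)}
```

View pics/z.png

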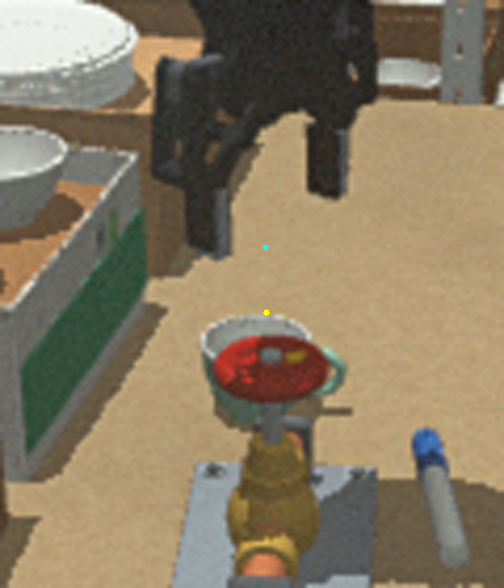

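The wheel is free at (270,368). The yellow spoke has moved from +y to about 220°, a net turn of about 130°, which matches the tool's net 2.27 rad, so there was no slip. The marker and cup stand where they were.

```bash
python3 -c "
from cell import ctrl
print(ctrl.close_job())"
```

```text
the job is handed in; nothing more can be done
None
```

I opened the valve to its stop, turned it back about a quarter turn, released the wheel and handed the job in. The hand-in reports no verdict, so what follows is my own checks.

- **Turning:** I gripped the wheel on its rim and turned it about 4.17 rad counter-clockwise, letting the hand rise with the stem. The force along the stem stayed at about 4.5 N or less in every reading.
- **At the stop:** The moving torque rose from about 0.19 to 0.34 N m. I held there for over 0.5 s with about 0.25 N m at rest, which I judge to be 0.25–0.45 rad past first touch. That is snug and not forced, but the torque readings are noisy (about ±0.05 N m), so it is an estimate.
- **Turning back:** I then turned 1.90 rad clockwise, so the wheel should stand about 1.45–1.65 rad back from first touch, within the allowed eighth of a turn.
- **After release:** The last picture shows the wheel free. The yellow spoke has turned about 130° net, matching the tool's 2.27 rad, so the grip did not slip. The force reading is zero, and the clock stood at about 22 s of the 72 s allowed.
- **Bystanders:** The cup and marker show no movement in that picture. The tape roll and ticket pad were outside the crop and I did not re-check them, but the hand stayed well above both.

**Disagreement:** In the side camera the fingertips appeared about 37 mm higher than the reported tool position. A parallax check agreed with the picture, so I set the grip height from the picture. The grip then closed at 61 mm on the 62 mm wheel. I did not find the cause.

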